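# Load the work lamp's battery box and refit its cover

### The job

Load two of the three green battery modules into the work lamp's open blue battery box, one lying flat in each bay, and leave the third where it lies on the bench. Then put the yellow cover plate on the box, handle up, fully home over the two pins. Lower the modules and the cover into place rather than dropping them, and leave the other things on the bench undisturbed.

Things in the scene. Friction and masses are not known exactly. Their poses are not given: they have to be found in the camera images.
- battery_box: blue open-topped box fixed to the bench, outside 120 mm (its x) x 156 mm (its y) x 60 mm high, walls and floor 5 mm. A white rib 4 mm thick, top 15 mm above the bench, runs along x through the middle and parts the floor into two bays, each 110 (x) x 71 mm (y). On each y end a lug 60 (x) x 23 mm (y), flush with the rim, carries a pin. Origin at the centre of its underside
- seat (a point): the middle of the box's open mouth at rim height, 60 mm above the bench, where the cover's origin belongs. Axes as the box. Two upright steel pins stand on the rim-high lugs at x = 0, y = +88 and -88 mm from here: 8 mm diameter, 15 mm high above the rim, the upper 6 mm tapered
- bay_a (a point): point on the floor of the bay on the box's +y side, 5 mm above the bench, 31 mm from the box's middle; a module laid here along the box's x leaves some 26 mm on either side for fingers. Axes as the box
- bay_b (a point): the same on the box's -y side
- cover: yellow plate, 124 mm (its x) x 200 mm (its y) x 6 mm thick, 0.3 kg, lying flat, handle up; two through holes, 12 mm wide, at x = 0, y = +88 and -88 mm. On its top a black bridge handle along y: bar 90 mm long, 14 mm wide, 20 to 34 mm above the underside, on two posts at y = +40 and -40 mm. Either way round fits. Origin at the centre of its underside
- module1: battery module: green block with black end bands, copper contacts on its ends and a paper label on top, 90 mm (its x) x 32 mm (its y) x 42 mm high, 0.25 kg; one of three alike, lying on the bench label up; origin at the centre of its underside
- module2: battery module: green block with black end bands, copper contacts on its ends and a paper label on top, 90 mm (its x) x 32 mm (its y) x 42 mm high, 0.25 kg; one of three alike, lying on the bench label up; origin at the centre of its underside
- module3: battery module: green block with black end bands, copper contacts on its ends and a paper label on top, 90 mm (its x) x 32 mm (its y) x 42 mm high, 0.25 kg; one of three alike, lying on the bench label up; origin at the centre of its underside
- spray_can: bystander: spray can (red label), 60 mm across, 150 mm tall, standing; origin at the centre of its base
- screwdriver: bystander: screwdriver with red handle, 200 mm, lying; origin under its middle
- disc: bystander: dark grinding disc, 115 mm across, 8 mm thick, lying flat; origin at the centre of its underside
- wrench: bystander: steel wrench, 180 mm, lying; origin under its middle
- bolt_jar: bystander: amber glass jar with black cap, 70 mm across, 80 mm tall, standing; origin at the centre of its base
- stone: bystander: brick-red sharpening stone, 100 x 50 x 25 mm, lying; origin at the centre of its underside
Mind the look-alikes: they are no part of the job. Leave any purple look-alike of the module3 alone.

How it is judged:
By the outcome, as a careful person would: the job done as asked, in the order asked, and still so for the second after the job is handed in, with the robot touching nothing.
It also fails if it takes over 67 s, if anything falls off the work surface, if the arm or the gripper's body presses on something with over 40 N, if the wrist force passes 120 N, or if a joint passes its speed limit or range.

### The arm

A 6-joint arm with a two-finger parallel gripper is mounted at the origin on the work surface. World frame = base frame: x ahead of the robot, y to its left, z up, the work surface at z = 0. Lengths are in m, angles in rad, forces in N, time in s.
With the tool pointing down it reaches from about 0.25 to 0.775 m from the base axis. Payload 4 kg.
Tool frame: the origin (TCP) lies midway between the tips of the shut fingers; the grasp point (between the pads) lies 19 mm behind it; z points along the fingers, x is the direction in which the jaws open and shut, and the axes are right-handed (so a half turn about z gives the same grasp; the last joint's range is limited). The gripper opens to 94 mm and grips with 3 to 60 N. Pads are 16 mm wide; open, the fingers measure 119 mm over their backs; the gripper's body (75 mm by 177 mm) begins 78 mm behind the grasp point.
Start: joints at [-1.355, 0.087, 1.371, -0, 1.684, -0.103], TCP at [0.172, -0.522, 0.167] pointing down, gripper open.
Joint ranges: [-3.1, 3.1], [-0.76, 2.03], [0.27, 2.55], [-1.08, 4.22], [0.17, 2.65], [-2.57, 2.57]. Speed limits (rad/s): [2.79, 2.79, 3.14, 3.14, 3.14, 3.14].

### API

Orientations are given as [roll, pitch, yaw] about the fixed x, y, z axes, in that order (R = Rz(yaw) Ry(pitch) Rx(roll)).
In Python, from bench import robot, eyes, close_job gives the robot as it stands.
- The arm moves only by the shell command python3 -m jog 'ROWS'. ROWS is JSON, a list of rows, each a list of 3 entries, a list of its own where there are three numbers: the turn, a rotation vector about the tool's x, y, z in degrees, then the shift along the tool's x, y, z in mm, then the closure, from -1 (fully open) to 1 (shut). In form: [[[wx, wy, wz], [x, y, z], claw], ...]. A call has 1 to 5 rows; each row is the pose to reach, as a shift and turn from the pose commanded when the call began, along the tool's axes at that moment; what a row does not reach only later rows make up. A row lasts 1/10 s, in which the tool goes at most 50 mm and 8.59 degrees, less where a joint would pass 70% of its speed; a pose out of reach is approached as far as the arm can. A call with a gripper value outside its range is refused whole. The fingers move at their own pace and stop on an object; the grip force is fixed at half the most. Time passes only in rows, so rows that repeat a pose let the fingers close. It gives the time, the measured TCP pose, the force and the opening at its end, in the units of the state.
- robot.get_obs(): the state, without advancing time (a new reading comes with each control period).
- eyes.snapshot(name): name is "side" or "top" or "wrist"; returns (picture, depth): 420x560x3 uint8, red, green, blue; 420x560 float32, m along the optical axis (not along the pixel's ray), 0 where there is no reading.
- eyes.camera_params(name): a dict with "mtx" (3x3 intrinsics, pixels), "world_to_cam" (4x4, takes a point from world to camera coordinates). Camera axes: x right, y up, looking along -z (the intrinsics and any distortion apply to the point x, -y, -z); pixel columns grow to the right and rows downward; lengths in m; the calibration is good to about 2 mm. A picture is of the moment at which its call begins: read the wrist's pose just before it. camera_params takes no time and is no camera call; for the wrist camera it gives the pose at the moment of the call.
- close_job(): hands the job in, once; it reports no verdict.
The state is a dict: "time": time; "joint_positions": joint angles; "qvel": joint speeds; "joint_torque": joint torques, N m; "tool_pos": TCP position; "ee_rot": TCP orientation; "wrist_force": force on the tool from outside, world axes, zero at the start; "wrist_torque": the same for the moment, N m; "width": finger opening in m.
Only numpy, scipy, OpenCV 4.12 (cv2) and the standard library are available. Lean on these libraries where they do the work, as an engineer would, in place of code of your own. Each camera call takes 0.05 s, during which the arm holds its last target. There are 200 camera calls.

## Working session

There is one attempt and no reset: what is moved stays moved. The work goes in short steps, Python scripts to look and compute and a shell command to move; the robot and the scene stay as the last step left them, time stands still between calls to the robot, and variables do not carry over. Pictures are saved under pics/ and viewed, about 8 in all and at most 12, crops included, and the job is handed in when it is done.

```bash
mkdir -p pics; cat > h.py <<'E'
import numpy as np, cv2
from bench import robot, eyes, close_job
from scipy.spatial.transform import Rotation as R
def snap(n,f):
    P=eyes.camera_params(n); im,d=eyes.snapshot(n)
    cv2.imwrite(f'pics/{f}.png',im[...,::-1]); np.savez(f'pics/{f}.npz',d=d,im=im,K=P['mtx'],T=P['world_to_cam']); return im,d
def pts(f,uv,z=None):
    """pixel->world; by depth or, if z given, intersect plane z"""
    D=np.load(f'pics/{f}.npz'); K,T,d=D['K'],D['T'],D['d']; Ti=np.linalg.inv(T); out=[]
    for u,v in uv:
        r=np.array([(u-K[0,2])/K[0,0],-(v-K[1,2])/K[1,1],-1.])
        if z is None: p=Ti[:3,:3]@(r*d[int(round(v)),int(round(u))])+Ti[:3,3]
        else:
            w=Ti[:3,:3]@r; p=Ti[:3,3]+w*(z-Ti[2,3])/w[2]
        out.append(p)
    return np.array(out)
def cloud(f):
    D=np.load(f'pics/{f}.npz'); K,T,d=D['K'],D['T'],D['d']; Ti=np.linalg.inv(T)
    v,u=np.mgrid[:d.shape[0],:d.shape[1]]
    r=np.stack([(u-K[0,2])/K[0,0],-(v-K[1,2])/K[1,1],-np.ones_like(d)],-1)*d[...,None]
    return r@Ti[:3,:3].T+Ti[:3,3]
def togo(xyz,yaw=None):
    """shift mm in current tool axes to TCP xyz, and turn about tool z (deg) to put jaw axis at world yaw (deg)"""
    o=robot.get_obs(); Rm=R.from_euler('xyz',o['ee_rot']).as_matrix()
    s=Rm.T@(np.array(xyz)-o['tool_pos'])*1000
    x=Rm[:,0]; cur=np.degrees(np.arctan2(x[1],x[0]))
    t=None if yaw is None else -((yaw-cur+90)%180-90)
    print('shift',s.round(1),'turnz',t,'jawyaw',round(cur,2),'tcp',np.round(o['tool_pos'],4),'rpy',np.round(o['ee_rot'],3),'q6',np.round(o['joint_positions'],2),'t',o['time'])
E
python3 - <<'E'
from h import *
print(robot.get_obs())
snap('top','top0'); snap('side','side0')
print(eyes.camera_params('top'))
E
```

```text
{'time': 0.0, 'joint_positions': array([-1.35512383e+00,  8.79645565e-02,  1.37223685e+00, -5.84308209e-06,
        1.68360440e+00, -1.03105014e-01]), 'qvel': array([ 0.00132029, -0.00071832,  0.00063507, -0.00029552, -0.00077856,
        0.00143316]), 'joint_torque': array([-4.39712567e-04, -3.40185535e+01, -3.02422929e+01,  7.17075798e-02,
        3.29377642e-02, -1.70802000e-04]), 'tool_pos': array([ 0.17222814, -0.5216731 ,  0.16590789]), 'ee_rot': array([-3.14137065e+00,  2.20200094e-03, -1.25201922e+00]), 'wrist_force': array([ 0.71645881, -0.05266828,  0.07981732]), 'wrist_torque': array([-0.03803814, -0.0161879 ,  0.02635574]), 'width': 0.0939946280927808}
{'mtx': array([[451.24050118,   0.        , 285.66338948],
       [  0.        , 451.24050118, 204.67755224],
       [  0.        ,   0.        ,   1.        ]]), 'world_to_cam': array([[-0.02116443, -0.99961401, -0.01799734,  0.08097528],
       [ 0.9982743 , -0.02211549,  0.05439964, -0.47691054],
       [-0.05477666, -0.01681495,  0.99835704, -1.105565  ],
       [ 0.        ,  0.        ,  0.        ,  1.        ]])}
```

View pics/top0.png

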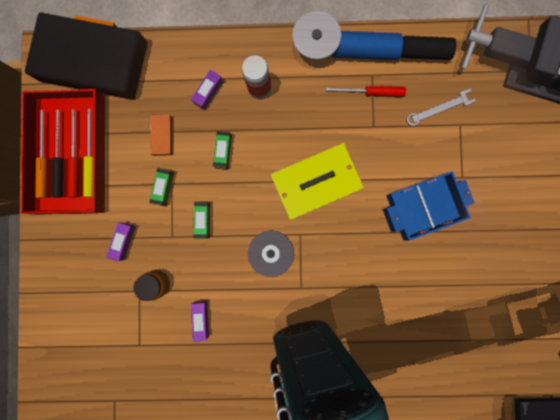

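View pics/side0.png

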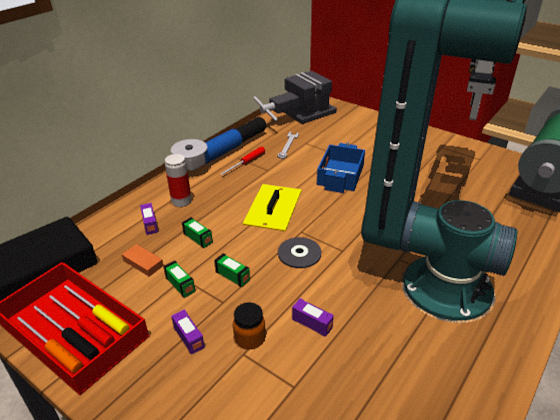

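Top view candidates:
- Green modules at (222,150), (161,187) and (201,220).
- Purple look-alikes at (207,89), (119,241) and (199,321), which stay untouched.
- Cover at (317,181), and box at (428,206) with its long axis along its lugs.

I'll take the modules at (222,150) and (201,220), and check that choice in a close crop together with the measurements.

```bash
python3 - <<'E'
from h import *
D=np.load('pics/top0.npz'); im=D['im']; C=cloud('top0'); d=D['d']
hsv=cv2.cvtColor(im,cv2.COLOR_RGB2HSV)
def comp(m,zl,zh,amin=100):
    n,l,s,c=cv2.connectedComponentsWithStats(m.astype(np.uint8))
    for i in range(1,n):
        if s[i,4]<amin: continue
        q=C[(l==i)&(C[...,2]>zl)&(C[...,2]<zh)&(d>0)]
        if len(q)<20: continue
        r=cv2.minAreaRect((q[:,:2]*1000).astype(np.float32))
        print(c[i].round(0),s[i,4],'rect',np.round(r[0],1),np.round(r[1],1),round(r[2],1),'z',np.median(q[:,2]).round(4))
H,S,V=hsv[...,0],hsv[...,1],hsv[...,2]
x,y=C[...,0],C[...,1]
print('modules (z>30)');comp((C[...,2]>.03)&(C[...,2]<.055)&(d>0)&(y>0.0)&(y<.55)&(np.hypot(x,y)>.2),.03,.055)
print('yellow');comp((H>22)&(H<35)&(S>150)&(V>100),.001,.013)
print('blue');comp((H>100)&(H<125)&(S>120)&(C[...,2]>.05)&(d>0),.05,.07,60)
a=cv2.resize(im[120:250,140:270],None,fx=4,fy=4,interpolation=cv2.INTER_CUBIC)
b=cv2.resize(im[160:250,375:485],None,fx=5,fy=5,interpolation=cv2.INTER_CUBIC)
b=cv2.resize(b,(int(b.shape[1]*520/b.shape[0]),520))[:, :]
c=np.zeros((520,800,3),np.uint8); c[:,:520]=a; b2=cv2.resize(b,(280,int(280*b.shape[0]/b.shape[1]))); c[:b2.shape[0],520:]=b2
cv2.imwrite('pics/crop1.png',c[...,::-1])
E
```

```text
modules (z>30)
[110. 122.] 891 rect [696.6 510.7] [ 88.7 457.4] 74.3 z 0.0425
[206.  88.] 525 rect [770.7 262.3] [34.5 90.7] 56.0 z 0.0419
[221. 149.] 505 rect [618.  225.4] [33.1 90.2] 83.3 z 0.042
[160. 186.] 528 rect [529.  377.7] [34.5 90.2] 76.4 z 0.0419
[200. 220.] 518 rect [444.6 278. ] [33.3 88. ] 87.6 z 0.0421
[118. 241.] 551 rect [397.3 479.2] [34.5 90.8] 71.0 z 0.0419
[159. 282.] 159 rect [294.1 387. ] [67.8 46.8] 19.7 z 0.0486
[198. 321.] 549 rect [201.7 285.6] [89.9 33.5] 2.3 z 0.0423
yellow
[317. 181.] 3837 rect [537.6  -8. ] [126.8 203.2] 22.2 z 0.0066
blue
[371.  43.] 1317 rect [ 864.6 -142.7] [161.6  52.5] 86.0 z 0.0628
[429. 208.] 817 rect [ 466.2 -270.8] [117.5 197.5] 18.9 z 0.0605
```

View pics/crop1.png

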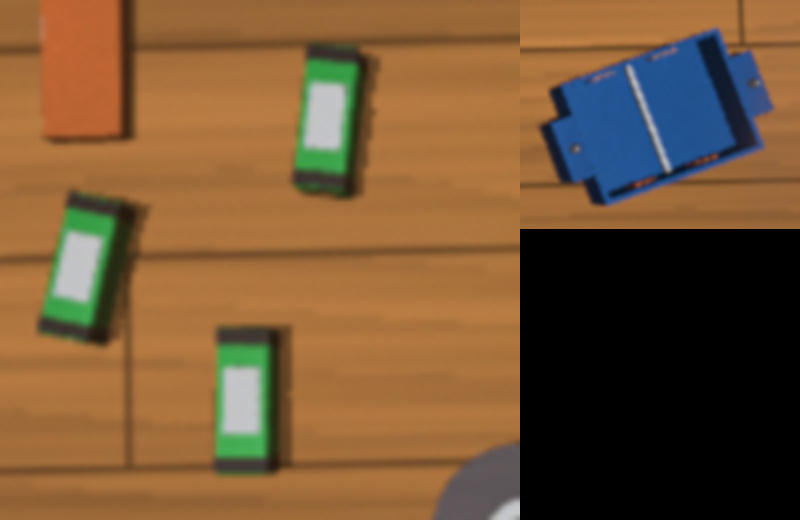

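The crop confirms both picks are green, at (222,150) and (201,220) in the full picture. Measured sizes and heights agree: modules about 90x33 mm with top at 42 mm, box lug-to-lug 198 mm with rim at 60 mm, cover 127x203 mm. First I'll go above the near module.

```bash
python3 -c "
from h import *
togo([.4446,.278,.17],87.6)"
```

```text
shift [-674.1 -509.3   -2.5] turnz 20.66918013666833 jawyaw -71.73 tcp [ 0.1723 -0.5217  0.166 ] rpy [-3.141e+00  2.000e-03 -1.252e+00] q6 [-1.36  0.09  1.37  0.    1.68 -0.1 ] t 0.1
```

```bash

J='python3 -m jog'
python3 -m jog '[[[0,0,0],[-168,-127,-10],-1],[[0,0,0],[-168,-127,-10],-1],[[0,0,0],[-168,-127,-10],-1],[[0,0,0],[-168,-127,-10],-1],[[0,0,0],[-168,-127,-10],-1]]'
python3 -m jog '[[[0,0,0],[-168,-127,0],-1],[[0,0,0],[-168,-127,0],-1],[[0,0,0],[-168,-127,0],-1],[[0,0,0],[-168,-127,0],-1],[[0,0,0],[-168,-127,0],-1]]'
python3 -m jog '[[[0,0,0],[-168,-127,0],-1],[[0,0,0],[-168,-127,0],-1],[[0,0,0],[-168,-127,0],-1],[[0,0,0],[-168,-127,0],-1],[[0,0,0],[-168,-127,0],-1]]'
python3 -m jog '[[[0,0,8],[-170,-128,10],-1],[[0,0,16],[-170,-128,10],-1],[[0,0,20.7],[-170,-128,10],-1],[[0,0,20.7],[-170,-128,10],-1],[[0,0,20.7],[-170,-128,10],-1]]'
python3 - <<'E'
from h import *
togo([.4446,.278,.014],87.6)
snap('wrist','w1')
togo([.4446,.278,.014],87.6)
E
```

```text
time: 0.6
tool_pos: [0.2413, -0.3194, 0.1774]
ee_rot: [-3.14, -0.0, -1.248]
wrist_force: [1.0, -0.5, 0.5]
width: 0.0943
time: 1.1
tool_pos: [0.3092, -0.1201, 0.1771]
ee_rot: [-3.14, 0.001, -1.245]
wrist_force: [-0.3, -0.9, -0.1]
width: 0.0941
time: 1.6
tool_pos: [0.3768, 0.0795, 0.1764]
ee_rot: [3.141, 0.001, -1.245]
wrist_force: [-0.3, -0.5, -0.4]
width: 0.0938
time: 2.1
tool_pos: [0.4455, 0.2789, 0.1656]
ee_rot: [3.14, -0.001, -1.612]
wrist_force: [0.3, 0.3, 0.3]
width: 0.0939
shift [  0.8   0.7 151.6] turnz 0.024171634386789265 jawyaw -92.38 tcp [0.4455 0.2789 0.1656] rpy [ 3.140e+00 -1.000e-03 -1.612e+00] q6 [ 0.45  0.03  1.43 -0.    1.68  2.06] t 2.1
shift [  3.5   1.  150.9] turnz 0.12817228619678644 jawyaw -92.27 tcp [0.446  0.2813 0.1649] rpy [ 3.14e+00  1.00e-03 -1.61e+00] q6 [0.45 0.04 1.43 0.   1.68 2.06] t 2.15
```

View pics/w1.png

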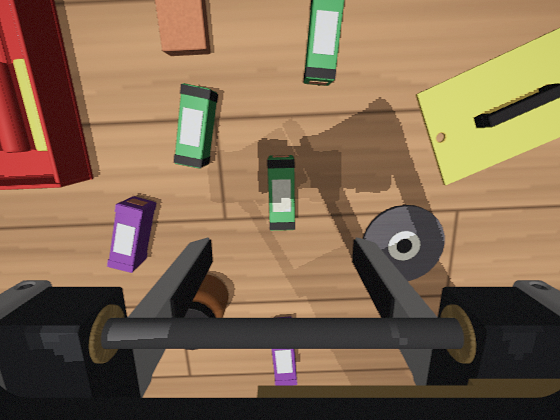

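The wrist view shows the target module at (282,192), centred between the fingers. The other green modules are at (195,125) and (323,40), and the disc at (403,243) lies clear of the fingers. I'll refine from its depth.

```bash
cat >> h.py <<'E'
def rects(f,m0=None,zl=.035,zh=.05,amin=200):
    C=cloud(f); d=np.load(f'pics/{f}.npz')['d']; m=(C[...,2]>zl)&(C[...,2]<zh)&(d>0)
    if m0 is not None: m&=m0(C)
    n,l,s,c=cv2.connectedComponentsWithStats(m.astype(np.uint8))
    for i in range(1,n):
        if s[i,4]<amin: continue
        q=C[l==i]; r=cv2.minAreaRect((q[:,:2]*1000).astype(np.float32))
        print(c[i].round(0),s[i,4],'rect',np.round(r[0],1),np.round(r[1],1),round(r[2],1),'z',np.median(q[:,2]).round(4))
E
python3 - <<'E'
from h import *
rects('w1')
for i in range(3): togo([.4446,.278,.014],87.6)
E
```

```text
[48. 90.] 1866 rect [567.6 531.1] [192.8   3.8] 0.1 z 0.0425
[323.  40.] 2481 rect [612.9 228.7] [32.6 76.4] 82.9 z 0.0434
[ 29. 104.] 938 rect [561.  561.6] [98.2 14.8] 0.5 z 0.0369
[192. 125.] 2430 rect [530.9 379.7] [32.9 90.1] 76.5 z 0.0435
[  5. 132.] 405 rect [541.5 596.1] [16.9 59.6] 79.1 z 0.0365
[281. 193.] 1908 rect [447.3 280.9] [32.  90.2] 89.4 z 0.0434
[125. 237.] 1881 rect [399.3 481. ] [33.  90.2] 71.4 z 0.0435
[212. 296.] 229 rect [305.8 376.1] [53.3 13.4] 30.6 z 0.0429
[284. 367.] 816 rect [192. 287.] [66.6 32.4] 2.2 z 0.0434
shift [  3.5   1.  150.9] turnz 0.12817228619678644 jawyaw -92.27 tcp [0.446  0.2813 0.1649] rpy [ 3.14e+00  1.00e-03 -1.61e+00] q6 [0.45 0.04 1.43 0.   1.68 2.06] t 2.15
shift [  3.5   1.  150.9] turnz 0.12817228619678644 jawyaw -92.27 tcp [0.446  0.2813 0.1649] rpy [ 3.14e+00  1.00e-03 -1.61e+00] q6 [0.45 0.04 1.43 0.   1.68 2.06] t 2.15
shift [  3.5   1.  150.9] turnz 0.12817228619678644 jawyaw -92.27 tcp [0.446  0.2813 0.1649] rpy [ 3.14e+00  1.00e-03 -1.61e+00] q6 [0.45 0.04 1.43 0.   1.68 2.06] t 2.15
```

```bash

python3 -m jog '[[[0,0,0],[0,-1,45],-1],[[0,0,0],[0,-1,90],-1],[[0,0,0],[0,-1,130],-1],[[0,0,0],[0,-1,151],-1],[[0,0,0],[0,-1,151],-1]]'
python3 -m jog '[[[0,0,0],[0,0,0],0.6],[[0,0,0],[0,0,0],0.6],[[0,0,0],[0,0,0],0.6],[[0,0,0],[0,0,0],0.6],[[0,0,0],[0,0,0],0.6]]'
python3 -m jog '[[[0,0,0],[0,0,0],0.6],[[0,0,0],[0,0,0],0.6],[[0,0,0],[0,0,0],0.6]]'
```

```text
time: 2.65
tool_pos: [0.4427, 0.2739, 0.0113]
ee_rot: [3.133, -0.005, -1.615]
wrist_force: [0.0, -0.1, -0.2]
width: 0.094
time: 3.15
tool_pos: [0.4461, 0.2775, 0.017]
ee_rot: [-3.14, 0.001, -1.613]
wrist_force: [-0.3, -0.4, -0.3]
width: 0.0574
time: 3.45
tool_pos: [0.4454, 0.2772, 0.016]
ee_rot: [3.142, -0.0, -1.613]
wrist_force: [-0.5, 0.6, -0.3]
width: 0.0334
```

```bash

python3 -m jog '[[[0,0,0],[0,0,0],1],[[0,0,0],[0,0,0],1],[[0,0,0],[0,0,0],1]]'
python3 -m jog '[[[0,0,0],[0,0,-30],1],[[0,0,0],[0,0,-75],1],[[0,0,0],[0,0,-120],1],[[0,0,0],[0,0,-145],1],[[0,0,0],[0,0,-145],1]]'
python3 -c "
from h import *
togo([.4562,-.2415,.16],-71.1)"
```

```text
time: 3.75
tool_pos: [0.4455, 0.2772, 0.016]
ee_rot: [3.142, -0.0, -1.613]
wrist_force: [-1.2, -0.1, -0.1]
width: 0.0095
time: 4.25
tool_pos: [0.4482, 0.2785, 0.1665]
ee_rot: [-3.132, 0.005, -1.613]
wrist_force: [0.1, 0.1, 1.1]
width: 0.0001
shift [519.2 -30.    4.3] turnz -21.332249116602583 jawyaw -92.43 tcp [0.4482 0.2785 0.1665] rpy [-3.132  0.005 -1.613] q6 [ 0.45  0.03  1.43 -0.    1.67  2.06] t 4.25
```

The grip closed on nothing (width 0), so I'll look.

```bash
python3 -c "
from h import *
snap('wrist','w2');togo([.4446,.278,.16]);rects('w2',lambda C:(C[...,0]>.35)&(C[...,1]<.45)); snap('top','top1');rects('top1',lambda C:(C[...,0]>.35)&(C[...,1]<.45)&(C[...,1]>0))
a=cv2.imread('pics/w2.png');b=cv2.imread('pics/top1.png')[100:300,120:300];b=cv2.resize(b,None,fx=1.3,fy=1.3)
a[:260,-234:]=b;cv2.imwrite('pics/w2b.png',a)
"
```

```text
shift [-0.1  2.1  3.2] turnz None jawyaw -92.43 tcp [0.4467 0.2778 0.1632] rpy [-3.137e+00  2.000e-03 -1.613e+00] q6 [ 0.45  0.03  1.44 -0.    1.67  2.06] t 4.3
[324.  42.] 2589 rect [615.1 228.3] [32.9 81.3] 83.0 z 0.0433
[193. 129.] 2365 rect [531.  379.7] [33.3 89.8] 76.6 z 0.0435
[281. 196.] 1900 rect [447.3 280.9] [32.2 90.3] 88.3 z 0.0434
[205.  88.] 492 rect [770.5 261.7] [34.8 90.3] 56.7 z 0.0418
[221. 149.] 498 rect [617.8 225.4] [32.6 90.4] 82.7 z 0.0422
```

View pics/w2b.png

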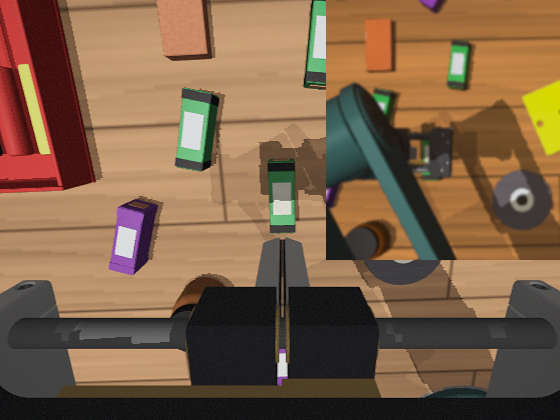

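```bash
python3 - <<'E'
from h import *
o=robot.get_obs();D=np.load('pics/w2.npz');K,T=D['K'],D['T']
c=T@np.append(o['tool_pos'],1);print('cam tcp',c, 'pix',K@(c[:3]*[1,-1,-1])/-c[2])
Ti=np.linalg.inv(T);print('cam pos',Ti[:3,3],'axis',-Ti[:3,2]); print(o['tool_pos'])
print(pts('w2',[(274,243),(289,243),(274,255),(289,255),(272,280),(281,196),(250,240)]).round(4))
cv2.imwrite('pics/w2c.png',cv2.resize(cv2.imread('pics/w2.png')[150:300,220:345],None,fx=4,fy=4))
E
```

```text
cam tcp [ 0.0017269  -0.01904271 -0.23858484  1.        ] pix [284.06784862 232.51611349   1.        ]
cam pos [0.52617708 0.274231   0.38609363] axis [-0.26100814  0.01666398 -0.96519276]
[0.44546736 0.27721067 0.16078186]
[[0.4585 0.2831 0.2159]
 [0.4582 0.2737 0.2161]
 [0.4585 0.2825 0.2344]
 [0.4577 0.274  0.2333]
 [0.4586 0.2825 0.2631]
 [0.4506 0.2806 0.044 ]
 [0.3791 0.3281 0.0015]]
```

View pics/w2c.png

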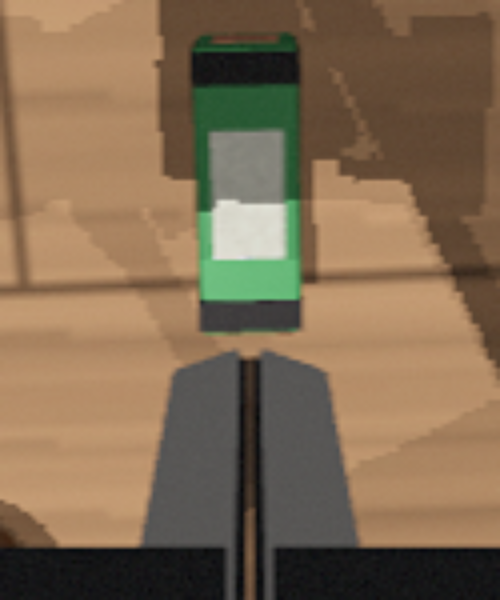

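```bash
python3 - <<'E'
from h import *
for f in ('side1',): snap('side',f)
o=robot.get_obs();t=o['tool_pos'];print(t)
C=cloud('side1');d=np.load('pics/side1.npz')['d']
m=(d>0)&(np.hypot(C[...,0]-t[0],C[...,1]-t[1])<.03)&(C[...,2]>.06)&(C[...,2]<.5)
z=np.sort(C[m][:,2]);print('side: lowest',z[:8],len(z)); q=C[m];q=q[np.argsort(q[:,2])]
for a in range(0,200,10):
    s=q[(q[:,2]>=.1+a/1000)&(q[:,2]<.11+a/1000)]
    if len(s):print(.1+a/1000,len(s),s.min(0).round(3),s.max(0).round(3))
v,u=np.where(m);print(u.min(),u.max(),v.min(),v.max())
D=np.load('pics/w2.npz');print(D['K'][0]);C=cloud('w2')
for r in range(234,300,4): print(r,C[r,276].round(4),C[r,287].round(4))
im=cv2.imread('pics/side1.png');u0,v0=int(u.mean()),v.max();c=im[max(0,v0-110):v0+40,max(0,u0-75):u0+75];print(u0,v0)
cv2.imwrite('pics/side1c.png',cv2.resize(c,None,fx=4,fy=4))
E
```

```text
[0.44468747 0.27683018 0.15931377]
side: lowest [0.198859   0.20035924 0.20089474 0.20115929 0.20130824 0.20197998
 0.20325465 0.20363825] 818
0.19 1 [0.439 0.276 0.199] [0.439 0.276 0.199]
0.2 28 [0.435 0.267 0.2  ] [0.455 0.293 0.21 ]
0.21000000000000002 49 [0.436 0.266 0.21 ] [0.455 0.294 0.22 ]
0.22 55 [0.436 0.268 0.22 ] [0.455 0.294 0.23 ]
0.23 48 [0.434 0.268 0.23 ] [0.456 0.295 0.24 ]
0.24000000000000002 51 [0.435 0.267 0.24 ] [0.457 0.294 0.25 ]
0.25 49 [0.436 0.268 0.251] [0.458 0.294 0.26 ]
0.26 54 [0.435 0.267 0.26 ] [0.456 0.294 0.27 ]
0.27 48 [0.434 0.267 0.27 ] [0.453 0.296 0.28 ]
0.28 10 [0.437 0.285 0.28 ] [0.443 0.293 0.288]
0.29000000000000004 17 [0.436 0.296 0.291] [0.455 0.304 0.3  ]
211 237 116 214
[289.12184484   0.         281.97515988]
234 [0.3866 0.2908 0.0014] [0.3864 0.2753 0.0025]
238 [0.459  0.282  0.2087] [0.4584 0.2748 0.2077]
242 [0.4588 0.2818 0.2152] [0.4588 0.2749 0.2159]
246 [0.4586 0.2817 0.2212] [0.4584 0.275  0.2214]
250 [0.4585 0.2815 0.2273] [0.4585 0.275  0.2278]
254 [0.4586 0.2814 0.2332] [0.4585 0.2751 0.2335]
258 [0.459  0.2812 0.2394] [0.4587 0.2751 0.2394]
262 [0.4577 0.2812 0.2418] [0.4585 0.2752 0.244 ]
266 [0.4585 0.281  0.2483] [0.4582 0.2753 0.2481]
270 [0.4581 0.2809 0.2519] [0.458  0.2753 0.2522]
274 [0.4587 0.2807 0.2575] [0.458  0.2754 0.2564]
278 [0.4583 0.2807 0.2606] [0.4584 0.2754 0.2612]
282 [0.458  0.2806 0.264 ] [0.4583 0.2754 0.2649]
286 [0.4581 0.2805 0.2678] [0.458  0.2755 0.2679]
290 [0.4579 0.2804 0.2709] [0.4582 0.2755 0.2717]
294 [0.4585 0.2803 0.2752] [0.4576 0.2756 0.2741]
298 [0.458  0.2802 0.2776] [0.4574 0.2756 0.2769]
226 214
```

View pics/side1c.png

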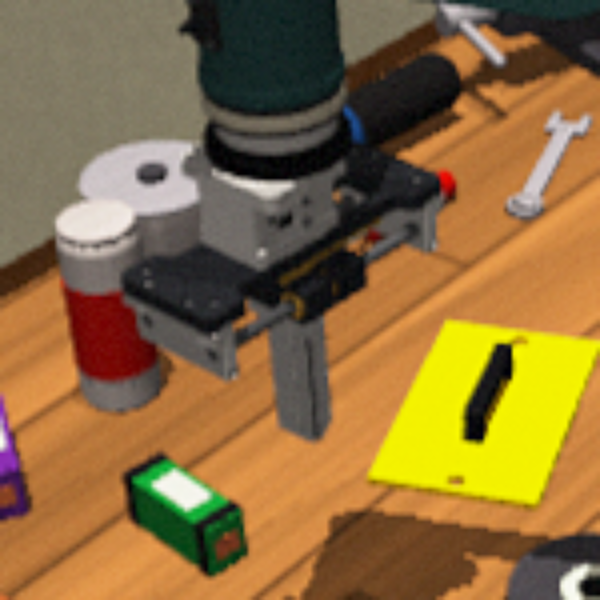

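Both cameras put the shut fingertips at z about 0.200–0.206 m while the state reports 0.160, so the real tip sits about 43 mm above the reported TCP along the tool axis. The sideways agreement is within 3 mm. That explains the missed grasp. I'll use an offset of +43 mm from here, reopen, and descend about 188 mm in steps while watching the force.

```bash

python3 -m jog '[[[0,0,0],[-2,0,30],-0.4],[[0,0,0],[-2,0,60],-0.4],[[0,0,0],[-2,0,90],-0.4],[[0,0,0],[-2,0,90],-0.4],[[0,0,0],[-2,0,90],-0.4]]'
python3 -m jog '[[[0,0,0],[0,0,0],-0.4],[[0,0,0],[0,0,0],-0.4],[[0,0,0],[0,0,0],-0.4],[[0,0,0],[0,0,0],-0.4],[[0,0,0],[0,0,0],-0.4]]'
python3 -m jog '[[[0,0,0],[0,0,30],-0.4],[[0,0,0],[0,0,55],-0.4],[[0,0,0],[0,0,75],-0.4],[[0,0,0],[0,0,90],-0.4],[[0,0,0],[0,0,90],-0.4]]'
python3 -c "
from h import *
snap('side','s2');togo([.4446,.278,-.028])
cv2.imwrite('pics/s2c.png',cv2.resize(cv2.imread('pics/s2.png')[180:330,150:300],None,fx=4,fy=4))"
```

```text
time: 4.9
tool_pos: [0.4442, 0.2785, 0.0692]
ee_rot: [3.138, -0.002, -1.613]
wrist_force: [0.7, 0.5, 0.3]
width: 0.0368
time: 5.4
tool_pos: [0.4458, 0.2793, 0.0716]
ee_rot: [-3.141, 0.0, -1.613]
wrist_force: [0.3, 0.0, -0.5]
width: 0.0659
time: 5.9
tool_pos: [0.4434, 0.2781, -0.0215]
ee_rot: [3.137, -0.003, -1.613]
wrist_force: [-0.4, 0.8, 0.4]
width: 0.066
shift [0.7 0.  8.1] turnz None jawyaw -92.43 tcp [ 0.4447  0.2787 -0.0199] rpy [ 3.139e+00 -1.000e-03 -1.613e+00] q6 [ 0.45  0.15  1.69 -0.    1.31  2.07] t 5.95
```

View pics/s2c.png

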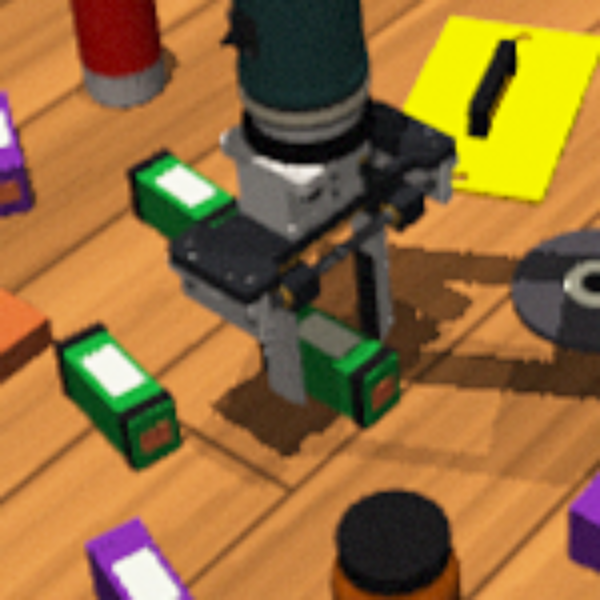

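The side crop shows the fingers straddling the green module at crop (345,365), with tips about 20 mm off the bench. I'll go 6 mm lower and close.

```bash

python3 -m jog '[[[0,0,0],[0,0,6],-0.4],[[0,0,0],[0,0,6],1],[[0,0,0],[0,0,6],1],[[0,0,0],[0,0,6],1],[[0,0,0],[0,0,6],1]]'
python3 -m jog '[[[0,0,0],[0,0,0],1],[[0,0,0],[0,0,0],1],[[0,0,0],[0,0,0],1],[[0,0,0],[0,0,0],1],[[0,0,0],[0,0,0],1]]'
python3 -m jog '[[[0,0,0],[0,0,-20],1],[[0,0,0],[0,0,-50],1],[[0,0,0],[0,0,-90],1],[[0,0,0],[0,0,-120],1],[[0,0,0],[0,0,-120],1]]'
python3 -c "
from h import *
togo([.4562,-.2415,.094],-71.1)"
```

```text
time: 6.45
tool_pos: [0.4459, 0.2794, -0.0245]
ee_rot: [-3.141, 0.0, -1.613]
wrist_force: [1.2, 0.2, -0.3]
width: 0.0371
time: 6.95
tool_pos: [0.4459, 0.2795, -0.0246]
ee_rot: [-3.141, 0.0, -1.613]
wrist_force: [-0.6, 0.5, 2.4]
width: 0.0318
time: 7.45
tool_pos: [0.4484, 0.2804, 0.0994]
ee_rot: [-3.134, 0.004, -1.613]
wrist_force: [0.8, 0.9, -1.9]
width: 0.0321
shift [521.1 -29.9   3.7] turnz -21.33451732401805 jawyaw -92.43 tcp [0.4484 0.2804 0.0994] rpy [-3.134  0.004 -1.613] q6 [ 0.45  0.06  1.54 -0.    1.54  2.07] t 7.45
```

```bash

python3 -m jog '[[[0,0,0],[40,-2,0],1],[[0,0,0],[85,-5,0],1],[[0,0,0],[130,-8,0],1],[[0,0,0],[175,-11,0],1],[[0,0,0],[215,-13,0],1]]'
python3 -m jog '[[[0,0,0],[45,-3,0],1],[[0,0,0],[90,-6,0],1],[[0,0,0],[135,-8,0],1],[[0,0,0],[175,-11,0],1],[[0,0,0],[205,-13,0],1]]'
python3 -m jog '[[[0,0,-6],[35,-2,0],1],[[0,0,-12],[65,-4,0],1],[[0,0,-18],[90,-6,0],1],[[0,0,-21.3],[100,-6,0],1],[[0,0,-21.3],[100,-6,0],1]]'
python3 -m jog '[[[0,0,0],[0,0,0],1],[[0,0,0],[0,0,0],1]]'
python3 - <<'E'
from h import *
togo([.4562,-.2415,-.021],-71.1)
snap('wrist','w3'); snap('top','top3')
togo([.4562,-.2415,-.021],-71.1)
rects('w3',lambda C:(C[...,0]>.3)&(C[...,0]<.65)&(C[...,1]<-.1),.052,.068)
E
```

```text
time: 7.95
tool_pos: [0.4472, 0.0618, 0.0918]
ee_rot: [3.137, -0.001, -1.613]
wrist_force: [0.6, -0.5, -1.8]
width: 0.0321
time: 8.45
tool_pos: [0.4516, -0.1434, 0.0917]
ee_rot: [3.137, 0.001, -1.615]
wrist_force: [-0.1, 0.0, -1.6]
width: 0.0318
time: 8.95
tool_pos: [0.4536, -0.2422, 0.0916]
ee_rot: [3.138, 0.004, -1.244]
wrist_force: [-0.6, -0.2, -3.1]
width: 0.0319
time: 9.15
tool_pos: [0.4549, -0.2405, 0.0938]
ee_rot: [3.14, 0.002, -1.242]
wrist_force: [0.4, -0.7, -2.2]
width: 0.032
shift [  1.6  -1.1 114.8] turnz -0.03302784636073852 jawyaw -71.13 tcp [ 0.4549 -0.2405  0.0938] rpy [ 3.140e+00  2.000e-03 -1.242e+00] q6 [-0.6   0.04  1.57  0.    1.54  0.64] t 9.15
shift [  1.1  -0.6 115.6] turnz 0.006912294706268085 jawyaw -71.09 tcp [ 0.4554 -0.2407  0.0946] rpy [ 3.141e+00  1.000e-03 -1.241e+00] q6 [-0.6   0.04  1.57  0.    1.54  0.64] t 9.25
[328. 203.] 6310 rect [ 469.2 -270.6] [120.5 199.1] 18.9 z 0.061
```

View pics/w3.png

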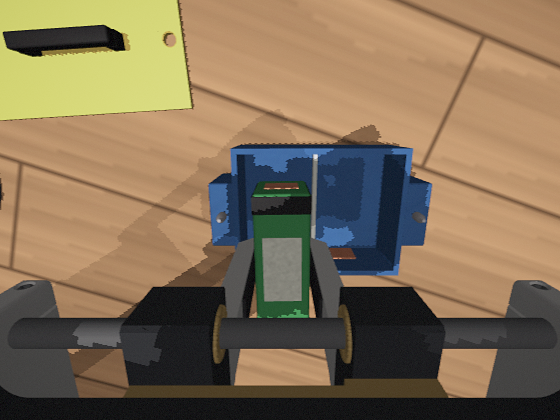

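The wrist view shows the module at (283,250) held square above the left bay, with rim and pins at (221,216) and (420,217), and the rib at x≈315. I'll measure the held module against the box in this same frame.

```bash
python3 - <<'E'
from h import *
g=lambda C:(C[...,0]>.3)&(C[...,0]<.65)&(C[...,1]<-.1)
D=np.load('pics/w3.npz');hsv=cv2.cvtColor(D['im'],cv2.COLOR_RGB2HSV);C=cloud('w3')
m=(np.arange(420)[:,None]>195)&(np.arange(420)[:,None]<316)&(abs(np.arange(560)[None]-282)<40)&(C[...,2]>.1)
b=R.from_euler('z',18.9,degrees=True).as_matrix()
L=(C-np.array([.4692,-.2706,0]))@b   # box frame coords
mm=m&(C[...,2]>.145)&(((hsv[...,0]>45)&(hsv[...,0]<85))|(hsv[...,1]<60))&(np.arange(560)[None]>256)&(np.arange(560)[None]<309)
q=L[mm];print('ztop',np.percentile(q[:,2],[5,50,95]));k=q[abs(q[:,2]-np.median(q[:,2]))<.004]
print('held in box frame',np.percentile(k,[1,50,99],axis=0).round(4))
for r in (205,215,240,280,310): print(r,[tuple(L[r,c].round(3)) for c in (256,262,283,303,308)])
print('black end',L[200,283].round(4),L[188,283].round(4),L[186,283].round(4))
# rib
s=L[(C[...,2]>.010)&(C[...,2]<.02)&(hsv[...,1]<60)&(hsv[...,2]>120)&(abs(L[...,0])<.06)&(abs(L[...,1])<.06)];print('rib',s.mean(0).round(4),len(s))
for u,v in((221,216),(420,217)): print('pin',pts('w3',[(u,v)],.07)@np.eye(3), ((pts('w3',[(u,v)],.07)-[.4692,-.2706,0])@b).round(4))
E
```

```text
ztop [0.16067221 0.16170935 0.16274629]
held in box frame [[-0.0319  0.0177  0.1602]
 [ 0.0066  0.0326  0.1617]
 [ 0.0411  0.047   0.1631]]
205 [(np.float64(0.036), np.float64(0.047), np.float64(0.161)), (np.float64(0.036), np.float64(0.044), np.float64(0.161)), (np.float64(0.036), np.float64(0.032), np.float64(0.161)), (np.float64(0.037), np.float64(0.021), np.float64(0.163)), (np.float64(0.036), np.float64(0.019), np.float64(0.161))]
215 [(np.float64(0.03), np.float64(0.047), np.float64(0.16)), (np.float64(0.031), np.float64(0.044), np.float64(0.161)), (np.float64(0.031), np.float64(0.032), np.float64(0.161)), (np.float64(0.031), np.float64(0.021), np.float64(0.162)), (np.float64(0.031), np.float64(0.018), np.float64(0.161))]
240 [(np.float64(0.016), np.float64(0.047), np.float64(0.162)), (np.float64(0.016), np.float64(0.044), np.float64(0.162)), (np.float64(0.016), np.float64(0.032), np.float64(0.162)), (np.float64(0.016), np.float64(0.021), np.float64(0.161)), (np.float64(0.016), np.float64(0.018), np.float64(0.161))]
280 [(np.float64(-0.009), np.float64(0.048), np.float64(0.162)), (np.float64(-0.009), np.float64(0.044), np.float64(0.162)), (np.float64(-0.009), np.float64(0.032), np.float64(0.161)), (np.float64(-0.009), np.float64(0.02), np.float64(0.162)), (np.float64(-0.009), np.float64(0.017), np.float64(0.161))]
310 [(np.float64(-0.03), np.float64(0.049), np.float64(0.16)), (np.float64(-0.029), np.float64(0.045), np.float64(0.162)), (np.float64(-0.029), np.float64(0.032), np.float64(0.161)), (np.float64(-0.029), np.float64(0.02), np.float64(0.161)), (np.float64(-0.03), np.float64(0.017), np.float64(0.159))]
black end [0.0393 0.0321 0.1617] [0.0433 0.0322 0.1493] [0.0436 0.0322 0.1449]
rib [ 0.006  -0.0003  0.0161] 251
pin [[ 0.44322013 -0.18807982  0.07      ]] [[0.0022 0.0865 0.07  ]]
pin [[ 0.49912716 -0.35341416  0.07      ]] [[ 0.0015 -0.088   0.07  ]]
```

```bash

python3 -m jog '[[[0,0,0],[0,-3,25],1],[[0,0,0],[0,-3,50],1],[[0,0,0],[0,-3,75],1],[[0,0,0],[0,-3,95],1],[[0,0,0],[0,-3,100],1]]'
python3 -m jog '[[[0,0,0],[0,0,4],1],[[0,0,0],[0,0,8],1],[[0,0,0],[0,0,11],1],[[0,0,0],[0,0,12],1],[[0,0,0],[0,0,12],1]]'
python3 -m jog '[[[0,0,0],[0,0,1],1],[[0,0,0],[0,0,2],1],[[0,0,0],[0,0,2],1]]'
```

```text
time: 9.75
tool_pos: [0.4564, -0.2388, -0.0076]
ee_rot: [3.138, 0.004, -1.241]
wrist_force: [-0.7, 0.1, -2.7]
width: 0.0319
time: 10.25
tool_pos: [0.4585, -0.2409, -0.0165]
ee_rot: [-3.141, -0.001, -1.242]
wrist_force: [-0.6, 0.4, -1.9]
width: 0.0316
time: 10.55
tool_pos: [0.4582, -0.2407, -0.019]
ee_rot: [3.141, 0.0, -1.242]
wrist_force: [-1.1, -0.6, -2.9]
width: 0.0318
```

```bash

python3 -m jog '[[[0,0,0],[0,0,0.5],1],[[0,0,0],[0,0,1],1],[[0,0,0],[0,0,1],1]]'
python3 -m jog '[[[0,0,0],[0,0,0.5],1],[[0,0,0],[0,0,1],1],[[0,0,0],[0,0,1],1]]'
python3 -m jog '[[[0,0,0],[0,0,0.5],1],[[0,0,0],[0,0,1],1],[[0,0,0],[0,0,1],1]]'
```

```text
time: 10.85
tool_pos: [0.4584, -0.2408, -0.0196]
ee_rot: [-3.142, -0.0, -1.241]
wrist_force: [-0.7, 0.5, 0.3]
width: 0.0316
time: 11.15
tool_pos: [0.4583, -0.2408, -0.0196]
ee_rot: [-3.142, -0.0, -1.241]
wrist_force: [-4.1, 0.8, 6.4]
width: 0.0318
time: 11.45
tool_pos: [0.4584, -0.2408, -0.0196]
ee_rot: [-3.141, -0.0, -1.241]
wrist_force: [-4.1, 1.5, 10.4]
width: 0.032
```

```bash

python3 -m jog '[[[0,0,0],[0,0,-2],-0.05],[[0,0,0],[0,0,-2],-0.05],[[0,0,0],[0,0,-2],-0.05],[[0,0,0],[0,0,-2],-0.05],[[0,0,0],[0,0,-2],-0.05]]'
python3 -m jog '[[[0,0,0],[0,0,-15],-0.05],[[0,0,0],[0,0,-45],-0.05],[[0,0,0],[0,0,-90],-0.4],[[0,0,0],[0,0,-128],-0.4],[[0,0,0],[0,0,-128],-0.4]]'
python3 - <<'E'
from h import *
togo([.618,.226,.107],83)
snap('wrist','w4')
b=R.from_euler('z',18.9,degrees=True).as_matrix()
C=cloud('w4');L=(C-np.array([.4692,-.2706,0]))@b
q=L[(abs(L[...,0])<.053)&(abs(L[...,1])<.071)&(C[...,2]>.043)&(C[...,2]<.053)]
print(np.percentile(q,[1,50,99],axis=0).round(4),len(q),cv2.minAreaRect((q[:,:2]*1000).astype(np.float32)))
E
```

```text
time: 11.95
tool_pos: [0.4582, -0.2407, -0.0202]
ee_rot: [3.141, 0.0, -1.242]
wrist_force: [-0.1, 0.7, -0.7]
width: 0.0492
time: 12.45
tool_pos: [0.462, -0.2432, 0.1151]
ee_rot: [-3.134, -0.011, -1.242]
wrist_force: [-0.0, -0.4, 0.5]
width: 0.0652
shift [-393.6 -299.3    6.3] turnz 25.864572570280018 jawyaw -71.14 tcp [ 0.462  -0.2432  0.1151] rpy [-3.134 -0.011 -1.242] q6 [-0.59  0.03  1.53 -0.    1.56  0.65] t 12.45
[[-0.0419  0.0165  0.0462]
 [ 0.0042  0.0324  0.0483]
 [ 0.0457  0.0477  0.05  ]] 2601 ((1.2342300415039062, 32.04193878173828), (89.57596588134766, 32.26765060424805), 0.6120356917381287)
```

The first module sits at (+1, +32) mm in the box frame with its top at 48 mm, so it is flat in bay_a. Next is the second module.

```bash

python3 -m jog '[[[0,0,0],[-30,-23,0],-0.4],[[0,0,0],[-68,-53,0],-0.4],[[0,0,0],[-106,-82,0],-0.4],[[0,0,0],[-144,-112,0],-0.4],[[0,0,0],[-180,-140,0],-0.4]]'
python3 -m jog '[[[0,0,0],[-38,-29,0],-0.4],[[0,0,0],[-76,-58,0],-0.4],[[0,0,0],[-110,-85,0],-0.4],[[0,0,0],[-140,-108,0],-0.4],[[0,0,0],[-160,-124,0],-0.4]]'
python3 -m jog '[[[0,0,7],[-25,-20,0],-0.4],[[0,0,14],[-45,-35,0],-0.4],[[0,0,20],[-51,-39,0],-0.4],[[0,0,25.9],[-51,-39,0],-0.4],[[0,0,25.9],[-51,-39,0],-0.4]]'
python3 -m jog '[[[0,0,0],[0,0,0],-0.4],[[0,0,0],[0,0,0],-0.4]]'
python3 - <<'E'
from h import *
togo([.619,.227,-.026],83)
snap('wrist','w5')
rects('w5',lambda C:(C[...,0]>.5)&(C[...,1]<.45))
C=cloud('w5');m=(C[...,2]>.15)&(C[...,2]<.19);m[:,:200]=0;m[:,370:]=0;q=C[m]
print('tips',q.min(0),q.max(0),len(q))
E
```

```text
time: 13.0
tool_pos: [0.5317, -0.023, 0.1059]
ee_rot: [3.139, 0.002, -1.241]
wrist_force: [0.5, -0.6, 0.7]
width: 0.0658
time: 13.5
tool_pos: [0.5972, 0.169, 0.1052]
ee_rot: [3.138, 0.001, -1.239]
wrist_force: [-0.1, -0.4, 0.2]
width: 0.0657
time: 14.0
tool_pos: [0.6174, 0.2274, 0.1052]
ee_rot: [3.138, -0.002, -1.693]
wrist_force: [-0.4, -0.4, 0.5]
width: 0.0658
time: 14.2
tool_pos: [0.6182, 0.2268, 0.1071]
ee_rot: [3.14, -0.001, -1.693]
wrist_force: [-0.7, 1.3, 0.2]
width: 0.0656
shift [ -0.3  -1.  133.1] turnz 0.023313540327308147 jawyaw -96.98 tcp [0.6182 0.2268 0.1071] rpy [ 3.140e+00 -1.000e-03 -1.693e+00] q6 [ 0.27  0.35  1.18 -0.    1.62  1.96] t 14.2
[14. 42.] 1245 rect [796.8 442.1] [ 4.1 71.1] 77.7 z 0.0427
[220.  48.] 4057 rect [772.6 264.1] [33.  89.7] 56.3 z 0.0434
[347.  42.] 345 rect [766.9 149. ] [56.9 20.3] 42.1 z 0.0427
[281. 205.] 2698 rect [620.4 227.4] [32.6 89.1] 82.9 z 0.0434
[158. 275.] 894 rect [550.5 374.6] [32.6 51.4] 76.3 z 0.0432
tips [0.60740801 0.18131952 0.15002229] [0.63475736 0.27090017 0.18998858] 1908
```

```bash

python3 -m jog '[[[0,0,0],[0,-1,40],-0.4],[[0,0,0],[0,-1,80],-0.4],[[0,0,0],[0,-1,110],-0.4],[[0,0,0],[0,-1,127],-0.4],[[0,0,0],[0,-1,132],-0.4]]'
python3 -m jog '[[[0,0,0],[0,0,0],1],[[0,0,0],[0,0,0],1],[[0,0,0],[0,0,0],1],[[0,0,0],[0,0,0],1],[[0,0,0],[0,0,0],1]]'
python3 -m jog '[[[0,0,0],[0,0,0],1],[[0,0,0],[0,0,0],1]]'
python3 -m jog '[[[0,0,0],[0,0,-20],1],[[0,0,0],[0,0,-50],1],[[0,0,0],[0,0,-90],1],[[0,0,0],[0,0,-120],1],[[0,0,0],[0,0,-120],1]]'
python3 -c "
from h import *
togo([.4783,-.299,.095],-71.1)"
```

```text
time: 14.75
tool_pos: [0.6173, 0.2261, -0.0273]
ee_rot: [3.136, -0.002, -1.693]
wrist_force: [-1.0, 0.9, -0.2]
width: 0.0657
time: 15.25
tool_pos: [0.6204, 0.227, -0.0226]
ee_rot: [-3.14, 0.0, -1.693]
wrist_force: [0.5, -1.7, 3.0]
width: 0.0321
time: 15.45
tool_pos: [0.6204, 0.227, -0.0226]
ee_rot: [-3.14, 0.0, -1.694]
wrist_force: [-0.1, -1.2, 5.5]
width: 0.0318
time: 15.95
tool_pos: [0.6226, 0.2283, 0.1014]
ee_rot: [-3.132, 0.004, -1.693]
wrist_force: [1.3, 0.1, -2.2]
width: 0.032
shift [541.   78.8   3.4] turnz -25.92346622181732 jawyaw -97.02 tcp [0.6226 0.2283 0.1014] rpy [-3.132  0.004 -1.693] q6 [0.27 0.35 1.19 0.   1.59 1.96] t 15.95
```

```bash

python3 -m jog '[[[0,0,0],[35,5,0],1],[[0,0,0],[78,11,0],1],[[0,0,0],[123,17,0],1],[[0,0,0],[168,24,0],1],[[0,0,0],[210,30,0],1]]'
python3 -m jog '[[[0,0,0],[45,6,0],1],[[0,0,0],[90,13,0],1],[[0,0,0],[135,19,0],1],[[0,0,0],[178,25,0],1],[[0,0,0],[215,30,0],1]]'
python3 -m jog '[[[0,0,-7],[40,5,0],1],[[0,0,-14],[75,11,0],1],[[0,0,-20],[102,14,0],1],[[0,0,-25.9],[115,16,0],1],[[0,0,-25.9],[115,16,0],1]]'
python3 -m jog '[[[0,0,0],[0,0,0],1],[[0,0,0],[0,0,0],1],[[0,0,0],[0,0,0],1]]'
cat > held.py <<'E'
from h import *
togo([.4787,-.3004,-.021],-71.1)
snap('wrist','w6')
rects('w6',lambda C:(C[...,0]>.3)&(C[...,0]<.65)&(C[...,1]<-.1),.052,.068)
b=R.from_euler('z',18.9,degrees=True).as_matrix()
D=np.load('pics/w6.npz');hsv=cv2.cvtColor(D['im'],cv2.COLOR_RGB2HSV);C=cloud('w6');L=(C-np.array([.4692,-.2706,0]))@b
m=(C[...,2]>.15)&(C[...,2]<.172)&(abs(L[...,0])<.06)&(L[...,1]<0)&(L[...,1]>-.07);m[:,:250]=0;m[:,315:]=0;m[316:]=0
k=L[m];print('held in box frame',np.percentile(k,[1,50,99],axis=0).round(4))
for r in (190,200,240,280): print(r,[c for c in range(230,340,1) if .15<C[r,c,2]<.172][::999], L[r,283].round(4), [tuple(L[r,c].round(3)) for c in range(250,315) if .158<C[r,c,2]<.166][::100])
for r in (210,240):
  cs=[c for c in range(240,330) if .157<C[r,c,2]<.167]; print(r,cs[0],cs[-1],L[r,cs[0]],L[r,cs[-1]])
E
python3 held.py
```

```text
time: 16.45
tool_pos: [0.5615, 0.021, 0.0924]
ee_rot: [3.136, -0.0, -1.693]
wrist_force: [0.8, 0.9, -2.3]
width: 0.0314
time: 16.95
tool_pos: [0.5055, -0.1884, 0.0926]
ee_rot: [3.137, 0.002, -1.694]
wrist_force: [1.3, 0.6, -2.5]
width: 0.0318
time: 17.45
tool_pos: [0.476, -0.3001, 0.0926]
ee_rot: [3.139, 0.004, -1.245]
wrist_force: [-0.2, 0.0, -1.8]
width: 0.0315
time: 17.75
tool_pos: [0.4782, -0.2983, 0.0956]
ee_rot: [3.141, 0.001, -1.241]
wrist_force: [-0.4, -0.3, -2.7]
width: 0.0317
shift [  2.2   0.2 116.6] turnz 0.0023560546838297114 jawyaw -71.1 tcp [ 0.4782 -0.2983  0.0956] rpy [ 3.141e+00  1.000e-03 -1.241e+00] q6 [-0.66  0.14  1.45  0.    1.55  0.58] t 17.75
[242. 207.] 6004 rect [ 469.1 -270.7] [120.6 198.7] 19.0 z 0.0611
held in box frame [[-0.0298 -0.046   0.1526]
 [ 0.0105 -0.0294  0.1615]
 [ 0.0442 -0.013   0.1678]]
190 [] [ 0.0448 -0.03    0.1476] []
200 [252] [ 0.0424 -0.03    0.1628] [(np.float64(0.042), np.float64(-0.013), np.float64(0.161))]
240 [254] [ 0.0189 -0.0301  0.1618] [(np.float64(0.019), np.float64(-0.014), np.float64(0.161))]
280 [253] [-0.0061 -0.0301  0.1621] [(np.float64(-0.005), np.float64(-0.013), np.float64(0.165))]
210 252 311 [ 0.03626389 -0.01290639  0.16094229] [ 0.03648673 -0.04540181  0.16153653]
240 254 309 [ 0.01851136 -0.01355959  0.16086188] [ 0.01802598 -0.04497068  0.15949228]
```

```bash

python3 -m jog '[[[0,0,0],[1.5,0,25],1],[[0,0,0],[1.5,0,50],1],[[0,0,0],[1.5,0,75],1],[[0,0,0],[1.5,0,95],1],[[0,0,0],[1.5,0,100],1]]'
python3 -m jog '[[[0,0,0],[0,0,4],1],[[0,0,0],[0,0,8],1],[[0,0,0],[0,0,11],1],[[0,0,0],[0,0,12],1],[[0,0,0],[0,0,12],1]]'
python3 -m jog '[[[0,0,0],[0,0,1],1],[[0,0,0],[0,0,2],1],[[0,0,0],[0,0,2.5],1],[[0,0,0],[0,0,2.5],1]]'
python3 -m jog '[[[0,0,0],[0,0,0.5],1],[[0,0,0],[0,0,1],1],[[0,0,0],[0,0,1],1]]'
```

```text
time: 18.3
tool_pos: [0.4769, -0.2988, -0.0068]
ee_rot: [3.139, 0.005, -1.241]
wrist_force: [0.2, 0.6, -2.4]
width: 0.0323
time: 18.8
tool_pos: [0.4788, -0.3011, -0.0154]
ee_rot: [-3.141, -0.001, -1.242]
wrist_force: [-0.4, -0.5, -2.9]
width: 0.0319
time: 19.2
tool_pos: [0.4787, -0.3012, -0.0176]
ee_rot: [-3.141, -0.001, -1.242]
wrist_force: [-1.7, 0.9, 1.8]
width: 0.0318
time: 19.5
tool_pos: [0.4787, -0.3012, -0.0177]
ee_rot: [-3.141, -0.001, -1.241]
wrist_force: [-4.3, 1.5, 7.1]
width: 0.0316
```

```bash

python3 -m jog '[[[0,0,0],[0,0,-1],-0.05],[[0,0,0],[0,0,-1],-0.05],[[0,0,0],[0,0,-1],-0.05],[[0,0,0],[0,0,-1],-0.05],[[0,0,0],[0,0,-1],-0.05]]'
python3 -m jog '[[[0,0,0],[0,0,-15],-0.05],[[0,0,0],[0,0,-45],-0.05],[[0,0,0],[0,0,-90],-0.05],[[0,0,0],[0,0,-129],-0.05],[[0,0,0],[0,0,-129],-0.05]]'
python3 - <<'E'
from h import *
snap('wrist','w7');snap('top','top7')
b=R.from_euler('z',18.9,degrees=True).as_matrix()
C=cloud('w7');L=(C-np.array([.4692,-.2706,0]))@b
for s in (1,-1):
  q=L[(abs(L[...,0])<.053)&(s*L[...,1]<.071)&(s*L[...,1]>0)&(C[...,2]>.043)&(C[...,2]<.053)]
  print(len(q),np.median(q[:,2]),cv2.minAreaRect((q[:,:2]*1000).astype(np.float32)))
E
python3 -m jog '[[[0,0,0],[-35,-20,0],-0.05],[[0,0,0],[-78,-46,0],-0.05],[[0,0,0],[-120,-70,0],-0.05],[[0,0,0],[-160,-94,0],-0.05],[[0,0,0],[-194,-114,0],-0.05]]'
python3 -m jog '[[[0,0,-8],[-30,-18,0],-0.05],[[0,0,-16],[-50,-30,0],-0.05],[[0,0,-24],[-64,-38,0],-0.05],[[0,0,-32],[-64,-38,0],-0.05],[[0,0,-40],[-64,-38,0],-0.05]]'
python3 -m jog '[[[0,0,-8],[0,0,0],-0.05],[[0,0,-16],[0,0,0],-0.05],[[0,0,-24],[0,0,0],-0.05],[[0,0,-32],[0,0,0],-0.05],[[0,0,-40],[0,0,0],-0.05]]'
python3 -m jog '[[[0,0,-7],[0,0,0],-0.05],[[0,0,-13.3],[0,0,0],-0.05],[[0,0,-13.3],[0,0,0],-0.05],[[0,0,-13.3],[0,0,0],-0.05]]'
python3 - <<'E'
from h import *
snap('wrist','w8');togo([.539,-.007,-.033],22.2)
rects('w8',lambda C:(abs(C[...,0]-.54)<.18)&(abs(C[...,1]+.01)<.2),.004,.013)
rects('w8',lambda C:(abs(C[...,0]-.54)<.18)&(abs(C[...,1]+.01)<.2),.029,.04)
C=cloud('w8');m=(C[...,2]>.15)&(C[...,2]<.19);m[:,:200]=0;m[:,370:]=0;q=C[m]
r=cv2.minAreaRect((q[:,:2]*1000).astype(np.float32));print('tips',r,len(q))
E
```

```text
time: 20.0
tool_pos: [0.4784, -0.3008, -0.0187]
ee_rot: [3.141, 0.0, -1.241]
wrist_force: [0.4, -0.3, 0.6]
width: 0.0494
time: 20.5
tool_pos: [0.4824, -0.3038, 0.1198]
ee_rot: [-3.133, -0.013, -1.242]
wrist_force: [-0.1, 0.3, 1.0]
width: 0.0491
2524 0.04838187166719634 ((1.0991668701171875, 32.01200866699219), (89.66310119628906, 32.82786560058594), 0.8396755456924438)
2530 0.04832157273605888 ((-0.6231651306152344, -31.597787857055664), (88.80559539794922, 32.448482513427734), 0.0499001108109951)
time: 21.1
tool_pos: [0.5224, -0.0778, 0.1086]
ee_rot: [3.139, 0.002, -1.241]
wrist_force: [0.6, 0.0, 0.4]
width: 0.0495
time: 21.6
tool_pos: [0.5375, -0.0066, 0.1083]
ee_rot: [3.14, 0.004, -0.536]
wrist_force: [0.4, 0.5, -0.7]
width: 0.0494
time: 22.1
tool_pos: [0.5374, -0.0075, 0.1083]
ee_rot: [-3.141, 0.004, 0.161]
wrist_force: [-0.3, -0.2, 0.7]
width: 0.0492
time: 22.5
tool_pos: [0.538, -0.0075, 0.1091]
ee_rot: [-3.14, 0.002, 0.385]
wrist_force: [-0.1, -0.7, 0.0]
width: 0.0496
shift [ 1.200e+00 -1.000e-01  1.425e+02] turnz -0.14370102631919224 jawyaw 22.06 tcp [ 0.5382 -0.0075  0.1095] rpy [-3.141e+00  2.000e-03  3.850e-01] q6 [-0.12  0.08  1.49 -0.    1.57 -0.5 ] t 22.55
[182.  42.] 5046 rect [389.1 102.6] [95.2 58.2] 90.0 z 0.0094
[282. 185.] 16399 rect [539.4  -7.2] [124.3 201.4] 22.2 z 0.0072
[282. 203.] 1073 rect [538.9  -5.6] [13.1 88.7] 21.8 z 0.035
tips ((538.844970703125, -6.345085144042969), (73.51921844482422, 18.22736930847168), 22.212709426879883) 1660
```

View pics/w8.png

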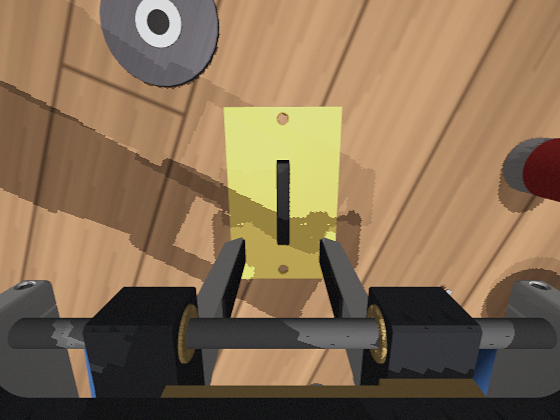

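Both modules are flat in their bays: (1.1, 32.0) and (-0.6, -31.6) mm with tops at 48 mm. The wrist view shows the handle at (283,203) centred between the fingers and parallel to them, and the measured centres agree within 1 mm. Now I'll grip the handle.

```bash

python3 -m jog '[[[0,0,0],[0,0,40],-0.05],[[0,0,0],[0,0,80],-0.05],[[0,0,0],[0,0,110],-0.05],[[0,0,0],[0,0,128],-0.05],[[0,0,0],[0,0,134],-0.05]]'
python3 -m jog '[[[0,0,0],[0,0,3],-0.05],[[0,0,0],[0,0,6],-0.05],[[0,0,0],[0,0,7.5],-0.05],[[0,0,0],[0,0,7.5],-0.05]]'
python3 -m jog '[[[0,0,0],[0,0,0],1],[[0,0,0],[0,0,0],1],[[0,0,0],[0,0,0],1],[[0,0,0],[0,0,0],1],[[0,0,0],[0,0,0],1]]'
python3 -m jog '[[[0,0,0],[0,0,0],1],[[0,0,0],[0,0,0],1],[[0,0,0],[0,0,0],1]]'
```

```text
time: 23.05
tool_pos: [0.5363, -0.0073, -0.0266]
ee_rot: [-3.139, 0.005, 0.386]
wrist_force: [-0.2, 0.6, 0.1]
width: 0.0498
time: 23.45
tool_pos: [0.5396, -0.0077, -0.03]
ee_rot: [3.141, -0.001, 0.387]
wrist_force: [0.9, 0.3, -0.3]
width: 0.0494
time: 23.95
tool_pos: [0.5388, -0.0077, -0.0309]
ee_rot: [3.142, 0.0, 0.387]
wrist_force: [-0.7, 0.5, -1.2]
width: 0.0136
time: 24.25
tool_pos: [0.5388, -0.0077, -0.0309]
ee_rot: [3.142, 0.0, 0.387]
wrist_force: [-0.5, 0.1, 2.0]
width: 0.0138
```

The handle is gripped at a width of 14 mm. I'll lift, carry the cover over to the far (-y) side of the box, and look there with both the cover and the near pin in view.

```bash

python3 -m jog '[[[0,0,0],[0,0,-10],1],[[0,0,0],[0,0,-25],1],[[0,0,0],[0,0,-50],1],[[0,0,0],[0,0,-80],1],[[0,0,0],[0,0,-105],1]]'
python3 -m jog '[[[0,0,0],[-3,7,-15],1],[[0,0,0],[-12,29,-30],1],[[0,0,0],[-25,61,-35],1],[[0,0,0],[-40,98,-35],1],[[0,0,0],[-57,139,-35],1]]'
python3 -m jog '[[[0,0,0],[-17,42,0],1],[[0,0,0],[-34,83,0],1],[[0,0,0],[-51,125,0],1],[[0,0,0],[-67,165,0],1],[[0,0,0],[-80,197,0],1]]'
python3 -m jog '[[[0,0,1],[-15,36,0],1],[[0,0,2],[-27,66,0],1],[[0,0,3.2],[-36,87,0],1],[[0,0,3.2],[-41,100,0],1],[[0,0,3.2],[-41,100,0],1]]'
python3 -m jog '[[[0,0,0],[0,0,0],1],[[0,0,0],[0,0,0],1],[[0,0,0],[0,0,0],1],[[0,0,0],[0,0,0],1]]'
python3 - <<'E'
from h import *
snap('wrist','w9');togo([.468,-.271,.1],18.95)
E
```

```text
time: 24.75
tool_pos: [0.5386, -0.0075, 0.0751]
ee_rot: [-3.141, 0.0, 0.387]
wrist_force: [0.9, 0.4, -4.0]
width: 0.0138
time: 25.25
tool_pos: [0.538, -0.1589, 0.1086]
ee_rot: [-3.141, 0.001, 0.388]
wrist_force: [0.8, -0.1, -3.2]
width: 0.0139
time: 25.75
tool_pos: [0.5373, -0.3733, 0.1075]
ee_rot: [-3.14, 0.002, 0.385]
wrist_force: [1.6, 0.3, -2.4]
width: 0.0135
time: 26.25
tool_pos: [0.5368, -0.4807, 0.1067]
ee_rot: [-3.139, 0.002, 0.328]
wrist_force: [0.4, 0.8, -3.3]
width: 0.0139
time: 26.65
tool_pos: [0.5389, -0.4777, 0.1095]
ee_rot: [3.141, -0.0, 0.332]
wrist_force: [-0.1, -0.6, -4.2]
width: 0.0141
shift [   0.4 -218.6    9.4] turnz 0.06947598837174951 jawyaw 19.02 tcp [ 0.5389 -0.4778  0.1095] rpy [ 3.141 -0.     0.332] q6 [-0.8   0.49  0.98 -0.    1.67 -1.14] t 26.7
```

View pics/w9.png

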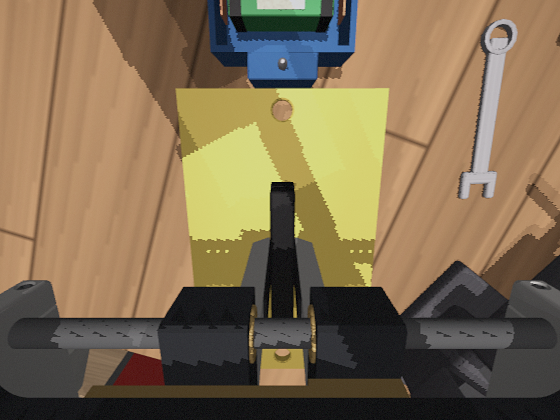

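The wrist view shows the cover held level with its far hole at (282,110) and near hole at about (283,350). The box's near pin is at (283,65). I'll get the offset from this.

```bash
python3 - <<'E'
from h import *
D=np.load('pics/w9.npz');im=D['im'];C=cloud('w9');hsv=cv2.cvtColor(im,cv2.COLOR_RGB2HSV)
y=(hsv[...,0]>20)&(hsv[...,0]<36)&(hsv[...,1]>100)&(C[...,2]>.1)&(C[...,2]<.18);y[235:]=0
q=C[y];A=np.c_[q[:,:2],np.ones(len(q))];p=np.linalg.lstsq(A,q[:,2],rcond=None)[0];print('plane slope',p[:2].round(4),'z',np.median(q[:,2]))
zt=np.median(q[:,2])
# edges of plate: rows for left/right
e=pts('w9',[(176,88.5),(388.5,88.5),(184,160),(382,160)],zt);print('edges',e.round(4));
v=e[1]-e[0];print('front edge yaw',np.degrees(np.arctan2(v[1],v[0])),np.linalg.norm(v), np.linalg.norm(e[3]-e[2]))
# hole
m=(~y).astype(np.uint8)[95:125,265:300];n,l,s,c=cv2.connectedComponentsWithStats(m);print(s,c+[265,95])
# pin
for r in range(54,76): print(r,[int(im[r,k].astype(int).sum()) for k in range(276,291)],C[r,283].round(4))
ru=im[40:130,235:335][...,::-1];cv2.imwrite('pics/w9c.png',cv2.resize(ru,None,fx=6,fy=6,interpolation=cv2.INTER_CUBIC))
E
```

```text
plane slope [ 0.0018 -0.0015] z 0.14749514303245922
edges [[ 0.4491 -0.4021  0.1475]
 [ 0.5658 -0.3617  0.1475]
 [ 0.4634 -0.4407  0.1475]
 [ 0.5794 -0.4006  0.1475]]
front edge yaw 19.097834761358946 0.12355408457527757 0.1227345780416754
[[  0   0  35  30 685]
 [ 14   0  13   4  20]
 [ 29   0   1   1   1]
 [ 34   1   1   1   1]
 [ 30   2   1   1   1]
 [  7   5  20  21 331]
 [ 27   4   1   1   1]
 [ 30   4   3   2   3]
 [ 28   6   1   1   1]
 [ 29   9   1   2   2]
 [ 32   8   1   1   1]
 [ 30  13   1   1   1]
 [ 30  21   1   1   1]
 [  0  25   1   1   1]] [[281.8379562  109.77518248]
 [285.55        96.2       ]
 [294.          95.        ]
 [299.          96.        ]
 [295.          97.        ]
 [281.65861027 110.0060423 ]
 [292.          99.        ]
 [296.          99.66666667]
 [293.         101.        ]
 [294.         104.5       ]
 [297.         103.        ]
 [295.         108.        ]
 [295.         116.        ]
 [265.         120.        ]]
54 [373, 366, 370, 364, 364, 367, 370, 371, 363, 368, 363, 358, 340, 322, 316] [ 0.4959 -0.3463  0.061 ]
55 [368, 374, 365, 366, 3
[... 1479 characters left out ...]
176, 172, 163, 315, 384, 305, 309, 372, 374] [ 0.5144 -0.4031  0.3283]
70 [368, 373, 371, 371, 375, 359, 277, 215, 218, 311, 375, 375, 373, 367, 372] [ 0.4999 -0.3579  0.0616]
71 [373, 371, 367, 369, 371, 375, 377, 380, 380, 376, 372, 364, 362, 364, 368] [ 0.5001 -0.3585  0.0607]
72 [367, 370, 369, 369, 372, 373, 371, 368, 370, 369, 367, 364, 373, 365, 364] [ 0.5004 -0.3592  0.0608]
73 [371, 376, 371, 372, 365, 371, 372, 370, 373, 369, 368, 370, 368, 367, 372] [ 0.5007 -0.3602  0.0625]
74 [367, 365, 366, 368, 368, 372, 366, 369, 369, 371, 370, 369, 370, 366, 368] [ 0.501  -0.3608  0.0618]
75 [370, 369, 368, 370, 371, 368, 364, 367, 367, 367, 370, 366, 368, 375, 370] [ 0.5012 -0.3615  0.061 ]
```

View pics/w9c.png

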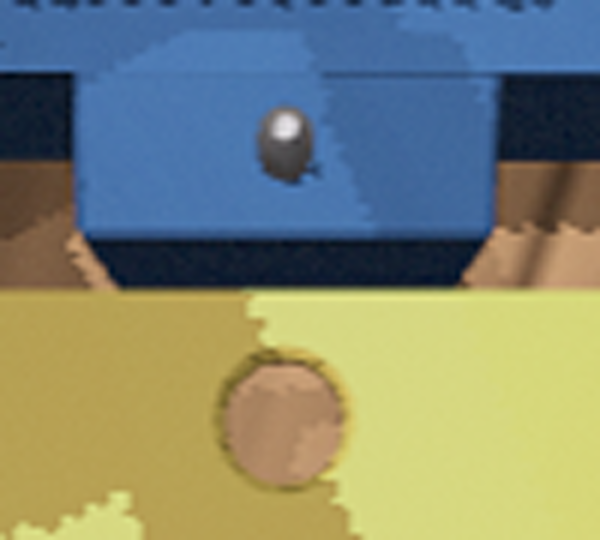

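```bash
python3 - <<'E'
from h import *
pin=pts('w9',[(282.2,60.8)],.0762)[0]; hole=pts('w9',[(281.8,109.8)],.1475)[0]
print(pin,hole)
for yaw in (18.9,19.05):
    a=np.radians(yaw+90); d=pin+.176*np.array([np.cos(a),np.sin(a),0])-hole
    o=robot.get_obs();Rm=R.from_euler('xyz',o['ee_rot']).as_matrix(); print(yaw,d,(Rm.T@[d[0],d[1],0]*1000).round(2),'->TCP',(o['tool_pos']+d)[:2])
# check: lug edges' middle vs pin, rim depth
print('lug mid',pts('w9',[(247.5,79),(317.5,79)],.061).mean(0))
E
```

```text
[ 0.49794047 -0.35428295  0.0762    ] [ 0.51100677 -0.39307371  0.1475    ]
18.9 [-0.07007577  0.20530179 -0.0713    ] [ 6.6000e-01 -2.1693e+02 -8.0000e-02] ->TCP [ 0.46878417 -0.27253678]
19.05 [-0.0705115   0.20515197 -0.0713    ] [ 1.9000e-01 -2.1693e+02 -8.0000e-02] ->TCP [ 0.46834844 -0.2726866 ]
lug mid [ 0.50179945 -0.36456173  0.061     ]
```

```bash

python3 -m jog '[[[0,0,0],[0,-30,0],1],[[0,0,0],[0,-65,0],1],[[0,0,0],[0.4,-105,0],1],[[0,0,0],[0.4,-145,0],1],[[0,0,0],[0.4,-180,0],1]]'
python3 -m jog '[[[0,0,0],[0,-22,0],1],[[0,0,0],[0,-34,0],1],[[0,0,0],[0,-37,10],1],[[0,0,0],[0,-37,30],1],[[0,0,0],[0,-37,48],1]]'
python3 -m jog '[[[0,0,0],[0,0,7],1],[[0,0,0],[0,0,11],1],[[0,0,0],[0,0,11],1],[[0,0,0],[0,0,11],1],[[0,0,0],[0,0,11],1]]'
python3 - <<'E'
from h import *
togo([.4686,-.2726,.03],18.95)
snap('wrist','w10');im=cv2.imread('pics/w10.png')
a=cv2.resize(im[85:135,250:315],None,fx=8,fy=8,interpolation=cv2.INTER_CUBIC)
b=cv2.resize(im[330:380,262:307],None,fx=6,fy=6,interpolation=cv2.INTER_CUBIC)
c=np.zeros((400,800,3),np.uint8);c[:,:520]=a;c[:300,520:790]=b;cv2.imwrite('pics/w10c.png',c)
E
```

```text
time: 27.2
tool_pos: [0.4798, -0.306, 0.1095]
ee_rot: [3.141, -0.001, 0.332]
wrist_force: [0.5, -0.2, -3.1]
width: 0.0138
time: 27.7
tool_pos: [0.4688, -0.2742, 0.0602]
ee_rot: [3.14, -0.0, 0.331]
wrist_force: [-0.3, 0.5, -4.5]
width: 0.0139
time: 28.2
tool_pos: [0.4691, -0.2738, 0.0512]
ee_rot: [3.14, -0.001, 0.331]
wrist_force: [0.3, -0.6, -3.8]
width: 0.014
shift [-0.1 -1.4 21.2] turnz 0.009888750969821558 jawyaw 18.96 tcp [ 0.4691 -0.2738  0.0512] rpy [ 3.14e+00 -1.00e-03  3.31e-01] q6 [-0.63  0.12  1.57 -0.    1.45 -0.96] t 28.2
```

```bash
python3 - <<'E'
from h import *
C=cloud('w10');im=np.load('pics/w10.npz')['im']; hsv=cv2.cvtColor(im,cv2.COLOR_RGB2HSV)
zp=np.median(C[130:150,230:330,2]);print('plate top',zp)
for r in range(98,124): print(r,' '.join('%3d'%(C[r,c,2]*1000) for c in range(268,298)))
y=(hsv[...,0]>20)&(hsv[...,0]<36)&(hsv[...,1]>100)
print()
for r in range(98,124): print(r,''.join('Y' if y[r,c] else ('s' if hsv[r,c,1]<80 else '.') for c in range(262,304)))
b=R.from_euler('z',18.95,degrees=True).as_matrix()
m=(C[...,2]>.066)&(C[...,2]<.08);mm=np.zeros_like(m);mm[98:124,268:298]=1
print('pin pts',np.mean(C[m&mm],0))
E
```

```text
plate top 0.08911941586330929
98  87  88  89  89  88  89  89  89  88  88  89  88  89  87  88  88  88  88  87  89  89  88  88  89  88  87  89  89  89  88
99  89 269  88  90  89  90  89  88  88  89  88  89  88  87  88  88  87  88  88  88  88  88  89  88  89  90  88  89  89  89
100  89  89  89  88  88  88  89  90  89  88  86  84  82  61  61  83  85  87  87  88  89  90  89  89  89  88  88  89  88  89
101  88  89  88  90  88  88  89  89  87  83  61  61  61  60  60  61  59  60  84  89  89  88  89  89  88  88  89  87  89  88
102  89  89  88  89  89  88  87  86  60  61  61  62  62  61  60  61  60  60  60  61  87  87  89  89  90  88  88  88  89  89
103  89  88  88  88  89  88  87  61  61  62  61  60  61  68  70  60  61  60  61  61  61  86  87  88  88  89  88  88  88  88
104  88  88  89  89  88  88  61  61  61  60  70  71  71  71  72  71  71  60  62  61  60  60  88  89  89  88  89  89  89  89
105  89  89  88  88  89  61  60  60  61  71  70  73  73  73  74  72  72  71  60  60  61  61  83  87  89  89  88  89  89  89
106  88  89  89  87  88  62  61  61  60  70  72  74  74  76  75  75  74  72  71 
[... 2718 characters left out ...]
 YYYYYYYYYYY...ssssssssssss....YYYYYYYYYYYY
111 YYYYYYYYYYY...ssssssssssss....YYYYYYYYYYYY
112 YYYYYYYYYYY....sssssssssss...sYYYYYYYYYYYY
113 YYYYYYYYYYYs...ssssssssss....sYYYYYYYYYYYY
114 YYYYYYYYYYYY....ssssssss......YYYYYYYYYYYY
115 YYYYYYYYYYYYs....ssssss.....sYYYYYYYYYYYYY
116 YYYYYYYYYYYYY................YYYYYYYYYYYYY
117 YYYYYYYYYYYYY..............sYYYYYYYYYYYYYY
118 YYYYYYYYYYYYYYs...........sYYYYYYYYYYYYYYY
119 YYYYYYYYYYYYYYYs........sYYYYYYYYYYYYYYYYY
120 YYYYYYYYYYYYYYYYY.sssssYYYYYYYYYYYYYYYYYYY
121 YYYYYYYYYYYYYYYYYYYYYYYYYYYYYYYYYYYYYYYYYY
122 YYYYYYYYYYYYYYYYYYYYYYYYYYYYYYYYYYYYYYYYYY
123 YYYYYYYYYYYYYYYYYYYYYYYYYYYYYYYYYYYYYYYYYY
pin pts [ 0.44065983 -0.18810098  0.07325985]
```

Depth inside the far hole shows the pin (rows 103–115, cols 276–287) centred to about 1 px (0.6 mm) in the hole (rows 100–120, cols 272–291). I'll lower slowly.

```bash

python3 -m jog '[[[0,0,0],[0,0,3],1],[[0,0,0],[0,0,6],1],[[0,0,0],[0,0,9],1],[[0,0,0],[0,0,12],1],[[0,0,0],[0,0,12],1]]'
python3 -m jog '[[[0,0,0],[0,0,2],1],[[0,0,0],[0,0,4],1],[[0,0,0],[0,0,6],1],[[0,0,0],[0,0,7],1],[[0,0,0],[0,0,7],1]]'
python3 -m jog '[[[0,0,0],[0,0,1],1],[[0,0,0],[0,0,1.5],1],[[0,0,0],[0,0,1.5],1]]'
python3 -m jog '[[[0,0,0],[0,0,0.5],1],[[0,0,0],[0,0,1],1],[[0,0,0],[0,0,1],1]]'
```

```text
time: 28.75
tool_pos: [0.4679, -0.2728, 0.0372]
ee_rot: [-3.14, 0.001, 0.331]
wrist_force: [-0.9, 0.5, -4.4]
width: 0.0141
time: 29.25
tool_pos: [0.4683, -0.2731, 0.0308]
ee_rot: [-3.141, 0.0, 0.331]
wrist_force: [0.7, 0.5, -3.4]
width: 0.0142
time: 29.55
tool_pos: [0.4684, -0.2732, 0.0295]
ee_rot: [3.142, 0.0, 0.331]
wrist_force: [-0.3, -0.1, -4.4]
width: 0.0137
time: 29.85
tool_pos: [0.4685, -0.2733, 0.0291]
ee_rot: [3.141, -0.0, 0.331]
wrist_force: [-0.7, 0.6, -0.4]
width: 0.0138
```

The reported height 0.0291 equals the grip height (−0.0309) plus 60 mm, so the cover is home. I'll press lightly, release, rise and check.

```bash

python3 -m jog '[[[0,0,0],[0,0,0.5],1],[[0,0,0],[0,0,1],1],[[0,0,0],[0,0,1],1]]'
python3 -m jog '[[[0,0,0],[0,0,0],0],[[0,0,0],[0,0,0],0],[[0,0,0],[0,0,-1],0],[[0,0,0],[0,0,-1],0],[[0,0,0],[0,0,-1],0]]'
python3 -m jog '[[[0,0,0],[0,0,-15],0],[[0,0,0],[0,0,-45],0],[[0,0,0],[0,0,-80],0],[[0,0,0],[0,0,-100],0],[[0,0,0],[0,0,-100],0]]'
python3 -m jog '[[[0,0,0],[0,0,0],0],[[0,0,0],[0,0,0],0],[[0,0,0],[0,0,0],0],[[0,0,0],[0,0,0],0],[[0,0,0],[0,0,0],0]]'
python3 - <<'E'
from h import *
snap('wrist','w11');snap('top','top11')
g=lambda C:(C[...,0]>.3)&(C[...,0]<.65)&(C[...,1]<-.1)
rects('w11',g,.063,.073); rects('w11',g,.073,.082,5); rects('w11',g,.088,.1,100)
C=cloud('w11');im=np.load('pics/w11.npz')['im'];hsv=cv2.cvtColor(im,cv2.COLOR_RGB2HSV)
y=(hsv[...,0]>20)&(hsv[...,0]<36)&(hsv[...,1]>100)&(C[...,2]>.05)&(C[...,2]<.08)&g(C)
q=C[y];p=np.linalg.lstsq(np.c_[q[:,:2],np.ones(len(q))],q[:,2],rcond=None)[0];print('plate z',np.median(q[:,2]),'slope',p[:2])
rects('top11',lambda C:(C[...,1]>.1)&(C[...,1]<.5))
a=np.load('pics/top0.npz')['im'].astype(int);b=np.load('pics/top11.npz')['im'].astype(int)
m=(abs(a-b).max(2)>60).astype(np.uint8);n,l,s,c=cv2.connectedComponentsWithStats(cv2.morphologyEx(m,cv2.MORPH_OPEN,np.ones((3,3))))
print([(s[i,:4].tolist(),s[i,4]) for i in range(1,n) if s[i,4]>15])
E
```

```text
time: 30.15
tool_pos: [0.4685, -0.2733, 0.0291]
ee_rot: [3.141, -0.0, 0.331]
wrist_force: [-3.7, 2.6, 5.3]
width: 0.0133
time: 30.65
tool_pos: [0.4685, -0.2732, 0.0285]
ee_rot: [3.141, 0.0, 0.331]
wrist_force: [0.1, -0.0, 0.6]
width: 0.0466
time: 31.15
tool_pos: [0.4708, -0.2749, 0.134]
ee_rot: [3.134, -0.005, 0.331]
wrist_force: [0.3, -0.4, 0.3]
width: 0.047
time: 31.65
tool_pos: [0.4681, -0.2729, 0.1277]
ee_rot: [-3.14, 0.001, 0.331]
wrist_force: [0.5, 0.2, 0.0]
width: 0.0464
[282. 188.] 20048 rect [ 469.1 -272. ] [124.4 199.1] 19.1 z 0.0672
[282. 116.] 34 rect [ 440.4 -188.1] [4.9 5. ] 64.0 z 0.0752
[282. 165.] 16 rect [ 454.6 -229.3] [13.   0.3] 18.6 z 0.076
[282. 289.] 18 rect [ 496.9 -353.4] [3.7 4.6] 63.5 z 0.0745
[282. 214.] 1435 rect [ 468.8 -271.4] [13.4 89.3] 19.4 z 0.095
plate z 0.067176049113225 slope [0.00049603 0.00120208]
[205.  88.] 491 rect [770.4 261.7] [33.6 90.6] 56.5 z 0.0421
[159. 186.] 505 rect [529.2 377.5] [34.2 89.9] 76.5 z 0.0419
[118. 241.] 498 rect [397. 479.] [33.6 90.6] 71.6 z 0.0422
[198. 322.] 530 rect [201.9 285.9] [89.2 33.7] 2.2 z 0.0425
[([213, 131, 21, 39], np.int32(650)), ([370, 138, 190, 207], np.int32(23524)), ([272, 144, 90, 74], np.int32(3683)), ([194, 201, 19, 37], np.int32(635)), ([322, 299, 10, 11], np.int32(68)), ([292, 323, 10, 8], np.int32(54)), ([259, 325, 18, 18], np.int32(178)), ([326, 332, 9, 7], np.int32(45)), ([390, 333, 7, 6], np.int32(32)), ([433, 339, 22, 13], np.int32(162)), ([218, 344, 69, 76], np.int32(3258)), ([334, 346, 28, 33], np.int32(425)), ([372, 350, 103, 70], np.int32(4684)), ([367, 373, 7, 6], np.int32(34))]
```

```bash
python3 -c "
from bench import close_job
print(close_job())"
```

```text
the job is handed in; nothing more can be done
None
```

The job is done and handed in at about 32 s: two green modules are in the box, one flat in each bay, and the cover is on over both pins with its handle up.

**Modules:** I took the two at top-view pixels (201,220) and (222,150). Before the cover went on, they measured (1.1, 32.0) and (−0.6, −31.6) mm from the box's middle, with tops at 48 mm where 47 mm is expected.

**Cover:** Its top measured 67 mm, or about 66 mm after the camera's usual +1.4 mm, which is the fully home height. It is level to within 0.1°, and both pin tips show through the holes.

**Bystanders:** The third green module and three of the look-alike blocks measured the same as at the start. Elsewhere on the bench, the before-and-after pictures differ only where the two modules, the cover and the arm had been. The part of the top view covered by the arm could not be compared.

**What failed or disagreed:**
- **First grasp:** It closed on nothing and moved nothing. Both the wrist and side cameras showed the real fingertips about 43 mm above the reported TCP; I corrected for that from then on.
- **Wrist camera:** It read 1–3 mm away from the top camera, so I made each fit by measuring within a single wrist view.
- **Last pictures:** The 12-picture viewing limit was reached before the final fit, so the check of the pin in the hole and the end checks were made from depth numbers, not by eye.

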